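Lock the sliding stop of the trap test clamp behind the trap

TASK

Set the test clamp for the steam trap that lies in its cradle: pull the sliding stop's spring plunger up, slide the stop along the bar, and let the pin drop fully home in the last hole before the trap, so that the stop stands close behind the trap without pressing on it. The holes are not quite where the drawing puts them, so feel for the hole and never force the pin sideways. Leave both traps and everything else on the ledge where they are.

Things in the scene. Friction and masses are not known exactly. Their poses are not given: they have to be found in the camera images.
- rig: bench clamp for steam traps, fixed to the ledge: base plate 110 x 535 mm, square bar 30 x 30 mm along its y with the top face at 60 mm, a square tube 44 mm wide (top at 67 mm), the sliding stop, on it. Origin on the ledge under the bar's axis, y along the bar towards trap and fixed head, z up. The cradle is two V saddles on the +y side; the head beyond is 152 mm high, its gauge 215 mm
- stop (a joint): place of the stop along the bar (m), growing towards the trap; it is found at -0.006 to 0.006, pin down in a parking slot 42 mm long about 0. Holes by the drawing: 0.045, 0.085, 0.125. The bar is pinched where the fitter left it, so slot and holes together lie up to 9 mm either way of that. Travel -0.014 to 0.138. Drags with about 2 N, some 5 N in all while the pin rides on the bar
- plunger (a joint): how far the plunger is pulled up (m): 0 pin fully home, 12 mm down in the slot or a hole; 0.012 pin tip resting on the bar's top face; 0.018 pulled to its upper end. The spring pulls down with about 9 N at 0, 13 N at 0.012 and 15 N at 0.018; it stays up only while it is held
- knob (a point): middle of the plunger's knob: black fluted upright cylinder, 30 mm diameter, 24 mm high; point on its axis, 106 mm above the ledge with the pin home, rising with the plunger. Under it a housing of 24 mm (32 mm hexagon at its foot, below 76 mm). The jaw plate stands 70 to 82 mm from this axis towards the trap; nothing else at knob height is within 60 mm
- pin: steel pin under the knob, hidden in the tube: 10 mm diameter, flat-nosed; origin at the tip, z up; the tip is 58 mm below the knob's middle. The holes in the bar are 12 mm round and 14 mm deep, so it has 1 mm of play each way and drops in only when it is that near the hole's middle. Down in a hole it must not be pushed sideways with more than 15 N
- jaw (a point): middle of the stop's upright jaw plate, on the rubber face that looks towards the trap; the plate is 54 mm wide, its top 151 mm above the ledge; the face is 82 mm ahead of the pin's axis along the rig's y
- nozzle (a point): centre of the face of the fixed head's nozzle (54 mm disc), 115 mm above the ledge; the trap in the cradle lies with its inlet face within 3 mm of it
- trap_short: the shorter of two steel steam traps, 95 mm long, round ends of 36 mm, a fatter body of 52 mm with a hexagon cap on top; origin in the centre of its inlet face, the trap lies along its own -y. Loose, 0.65 kg. When it lies in the clamp's cradle the stop belongs in the hole at 0.125
- trap_long: the longer trap, 135 mm long, the same but with a hexagon union nut (50 mm) near its outlet; origin in the centre of its inlet face, it lies along its own -y. Loose, 0.75 kg. When it lies in the clamp's cradle the stop belongs in the hole at 0.085. One trap lies in the clamp's cradle, the other in the spare rack
- rack: fixed rack with two V saddles for the trap not in use, beside the clamp on the side away from the robot, parallel to it; origin on the ledge under the place of the trap's inlet face
- strainer_cap: brass strainer cap, 52 mm diameter, 34 mm high, loose on the ledge, origin under its middle; to be left alone
- mallet: nylon mallet lying on the ledge, 290 mm long, head 90 mm wide and 40 mm thick, origin on the ledge under the handle; to be left alone
- pipe_plug: steel pipe plug, 34 mm diameter, 32 mm high, origin under its middle; to be left alone
- union_nut: chrome union nut, 52 mm outside, 24 mm high, origin under its middle; to be left alone
- gasket: flat black gasket, 60 mm outside, 4 mm thick, origin under its middle; to be left alone
- spanner: steel open spanner, 220 mm long, origin under its middle; to be left alone

How it is judged:
On the way:
1. the plunger is pulled up clear of the bar while the stop is still at its parking slot (value of joint plunger above 0.0125 m and value of joint stop below 0.02 m), for 0.1 s.
At the end, for the whole second after the job is handed in: The pin is fully home (plunger within 2 mm of its lower end) and at rest in the hole that belongs to the trap in the cradle: stop value 0.085 for the long trap, 0.125 for the short one, within 11 mm to allow for the bar's offset; both traps still lie where they were (value of joint plunger below 0.002 m and ((horizontal distance between trap_long and nozzle below 0.02 m and value of joint stop between 0.074 and 0.096 m) or (horizontal distance between trap_short and nozzle below 0.02 m and value of joint stop between 0.114 and 0.136 m)) and linear speed of pin below 0.01 m/s); the robot touches nothing.
It fails at once if the pin, down in the slot or a hole, is pushed sideways against its edge with more than 15 N (value of joint plunger below 0.009 m and contact force between pin and anything else above 15 N).
It fails at once if the stop presses on a trap with more than 3 N (contact force between stop and trap_long above 3 N or contact force between stop and trap_short above 3 N).
It fails at once if a trap is shifted by more than 8 mm (distance of any of trap_long, trap_short from where it was at the start of the episode above 0.008 m).
It fails at once if a bystander is shifted by more than 30 mm (distance of any of strainer_cap, mallet, pipe_plug, union_nut, gasket, spanner from where it was at the start of the episode above 0.03 m).
It also fails if it takes over 61 s, if anything falls off the work surface, if the arm or the gripper's body presses on something with over 40 N, if the wrist force passes 120 N, or if a joint passes its speed limit or range.

ROBOT

A 6-joint arm with a two-finger parallel gripper is mounted at the origin on the work surface. World frame = base frame: x ahead of the robot, y to its left, z up, the work surface at z = 0. Lengths are in m, angles in rad, forces in N, time in s.
With the tool pointing down it reaches from about 0.225 to 0.875 m from the base axis. Payload 3.4 kg.
Tool frame: the origin (TCP) lies between the finger pads; the fingertips stand 19 mm ahead of it and the grasp point (between the pads) is the TCP (manip.tip_reach is the distance from the TCP to the fingertips, in m); z points along the fingers, x is the direction in which the jaws open and shut, and the axes are right-handed (so a half turn about z gives the same grasp; the last joint's range is limited). The gripper opens to 85 mm and grips with 20 to 120 N. Pads are 22 mm wide; open, the fingers measure 114 mm over their backs; the gripper's body (76 mm by 85 mm) begins 54 mm behind the grasp point. The pads swing forward as they close: fully open they stand 13 mm farther back than shut.
Start: joints at [1.116, 0.276, 1.505, -0, 1.361, -0.121], TCP at [0.188, 0.543, 0.25] pointing down, gripper open.
Joint ranges: [-2.89, 2.89], [-0.75, 2.08], [0.22, 2.7], [-1.18, 4.32], [0.11, 2.71], [-2.7, 2.7]. Speed limits (rad/s): [2.57, 2.57, 3.14, 3.14, 3.14, 3.14].

INTERFACE

Orientations are given as a unit quaternion [w, x, y, z].
In Python, from rig import manip gives the robot as it stands.
- The arm moves only by the tool send_rows, never from a script. Its arguments are lists of equal length, an entry for each row: "delta_pos": the shift along the tool's x, y, z normalised to -1 to 1, where 1 is 40 cm, a list of three; "angular": the turn, a rotation vector about the tool's x, y, z normalised to -1 to 1, where 1 is 0.08 rad, a list of three. A call has 1 to 5 rows; each row shifts and turns the commanded pose from where the row before left it, along the tool's axes as they then stand; what a row does not reach is not made up. A row lasts 1/12 s, in which the tool goes at most 41.7 mm and 7.16 degrees, less where a joint would pass 70% of its speed; a pose out of reach is approached as far as the arm can. A call with a number of a shift or a turn outside -1 to 1 is refused whole. A call with a gripper value outside its range is refused whole. "hand" is the finger opening in mm, from 0 to 85.4, set as the call begins (left out, the last holds). The fingers move at their own pace and stop on an object; "squeeze" is the grip in N (left out, the last holds). Time passes only in rows, so rows that do not move let the fingers close. It gives the time, the measured TCP pose, the force and the opening at its end, in the units of the state.
- manip.get_state(): the state, without advancing time (a new reading comes with each control period).
- manip.get_image(name): name is "scene" or "top" or "wrist"; returns the picture (384x512x3 uint8, blue, green, red); there is no depth.
- manip.calibration(name): a dict with "fx", "fy", "cx", "cy" (pixels), "k1" (the pictures are not rectified: a ray, as slopes to the right and down, at radius r is drawn at 1 + k1 r^2 times it, then the intrinsics apply), "camera_from_world" (4x4, takes a point from world to camera coordinates). Camera axes: x right, y up, looking along -z (the intrinsics and any distortion apply to the point x, -y, -z); pixel columns grow to the right and rows downward; lengths in m; the calibration is good to about 2 mm. A picture is of the moment at which its call begins: read the wrist's pose just before it. calibration takes no time and is no camera call; for the wrist camera it gives the pose at the moment of the call.
- manip.sign_off(): hands the job in, once; it reports no verdict.
The state is a dict: "clock": time; "qpos": joint angles; "qd": joint speeds; "effort": joint torques, N m; "position": TCP position; "ee_rot": TCP orientation; "contact_force": force on the tool from outside, world axes, zero at the start; "moment": the same for the moment, N m; "width": finger opening in m.
Only numpy, scipy, OpenCV 4.12 (cv2) and the standard library are available. Lean on these libraries where they do the work, as an engineer would, in place of code of your own. Each camera call takes 0.05 s, during which the arm holds its last target.

## Working session

There is one attempt and no reset: what is moved stays moved. The work goes in short steps, Python scripts to look and compute and a tool call to move; the robot and the scene stay as the last step left them, time stands still between calls to the robot, and variables do not carry over. Pictures are saved under pics/ and viewed, and the job is handed in when it is done.

Besides the shell and the picture viewer there is one more tool, called after "Emit:" as name(argument=value, ...), one argument or row to a line, values as JSON. send_rows: Moves the arm, as the interface text tells. Scaled input: -1 to 1 covers 40 cm each way for a shift and 0.08 rad each way for a turn. Its arguments: {"type":"object","properties":{"delta_pos":{"type":"array","items":{"type":"array","items":{"type":"number"}}},"angular":{"type":"array","items":{"type":"array","items":{"type":"number"}}},"hand":{"type":"number"},"squeeze":{"type":"number"}},"required":["delta_pos","angular"]}

```bash
ls; mkdir -p pics
python3 - <<'E'
from rig import manip
import cv2
s=manip.get_state();print(s)
for n in ["scene","top","wrist"]:
    c=manip.calibration(n);print(n,c)
    cv2.imwrite(f"pics/{n}0.png",manip.get_image(n))
E
```

```text
pics
{'clock': 0.0, 'qpos': array([ 1.11600942e+00,  2.76610002e-01,  1.50611318e+00, -3.12986390e-06,
        1.36071831e+00, -1.21016228e-01]), 'qd': array([ 0.00123236, -0.00032923,  0.0003721 ,  0.00017113,  0.00078329,
        0.00075252]), 'effort': array([ 1.50122396e-03, -4.16768146e+01, -2.45806074e+01,  1.51522968e-04,
        1.08590856e-02,  5.34134060e-06]), 'position': array([0.18817307, 0.54282016, 0.24943908]), 'ee_rot': array([ 4.42500564e-04,  8.14741119e-01,  5.79824158e-01, -8.11627058e-04]), 'contact_force': array([ 0.03172796, -0.61718745, -0.16062041]), 'moment': array([-0.00925567,  0.0127567 , -0.00511298]), 'width': 0.08520672985765831}
scene {'fx': 356.7266758166436, 'fy': 356.7266758166436, 'cx': 260.25322487181194, 'cy': 191.23570114936874, 'k1': 0.038213098380147074, 'camera_from_world': array([[ 0.86397736,  0.50346191,  0.00832052, -0.48289715],
       [-0.33733914,  0.56647267,  0.75187168,  0.09381587],
       [ 0.37382541, -0.65240694,  0.65925697, -1.36247356],
       [ 0.        ,  0.        ,  0.        ,  1.        ]])}
top {'fx': 384.28002579782094, 'fy': 384.28002579782094, 'cx': 247.14925869640916, 'cy': 188.8006834524229, 'k1': -0.04382444454491379, 'camera_from_world': array([[-0.01383632, -0.99988654,  0.00595512,  0.02252037],
       [ 0.98337818, -0.01252907,  0.18113636, -0.56946229],
       [-0.18104119,  0.0083624 ,  0.98343996, -1.21044241],
       [ 0.        ,  0.        ,  0.        ,  1.        ]])}
wrist {'fx': 331.21821449670364, 'fy': 331.21821449670364, 'cx': 257.7607366680489, 'cy': 195.1220029370058, 'k1': -0.06532067458171732, 'camera_from_world': array([[ 0.32757921,  0.94482262, -0.00144054, -0.57455334],
       [-0.90368494,  0.31287065, -0.2923448 ,  0.0382899 ],
       [-0.27576328,  0.09706787,  0.95631189, -0.37915929],
       [ 0.        ,  0.        ,  0.        ,  1.        ]])}
```

View pics/scene0.png

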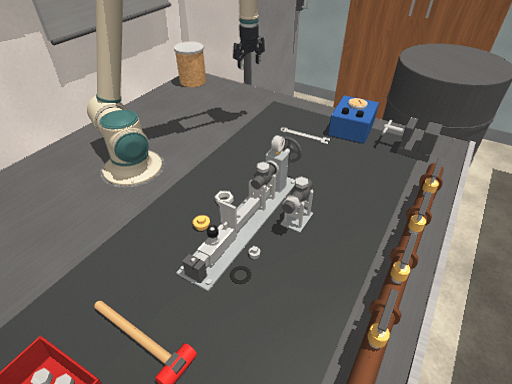

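View pics/top0.png

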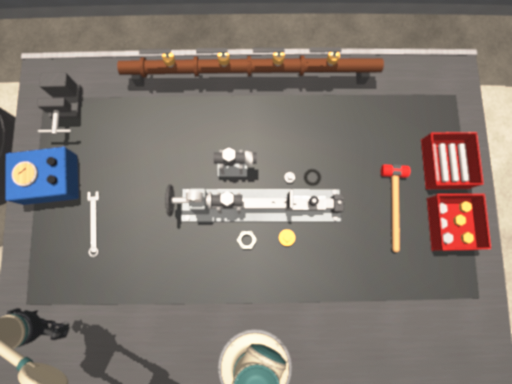

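View pics/wrist0.png

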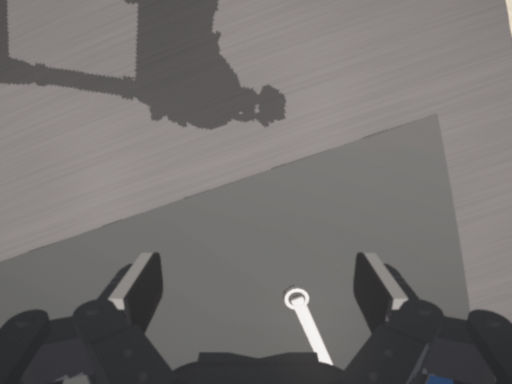

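The top view shows the knob at about (314,201) and the jaw at about (291,201). The cradle trap's cap is at (227,199) and the rack trap's cap at (229,155). The rig runs along +y (image left). Next I'll zoom in and triangulate.

```bash
cat > h.py <<'E'
import numpy as np,cv2
def ray(c,u,v):
    K=np.array([[c['fx'],0,c['cx']],[0,c['fy'],c['cy']],[0,0,1]])
    p=cv2.undistortPoints(np.array([[[u,v]]],float),K,np.array([c['k1'],0,0,0,0.]))[0,0]
    d=np.array([p[0],-p[1],-1.]);T=c['camera_from_world'];R=T[:3,:3]
    return -R.T@T[:3,3],R.T@d
def onplane(c,u,v,z):
    o,d=ray(c,u,v);return o+d*(z-o[2])/d[2]
def tri(rs):
    A=0;b=0
    for o,d in rs:
        d=d/np.linalg.norm(d);P=np.eye(3)-np.outer(d,d);A=A+P;b=b+P@o
    x=np.linalg.solve(A,b);return x,[np.linalg.norm((np.eye(3)-np.outer(d,d)/(d@d))@(x-o)) for o,d in rs]
def proj(c,p):
    T=c['camera_from_world'];q=T[:3,:3]@p+T[:3,3];x,y=q[0]/-q[2],-q[1]/-q[2];f=1+c['k1']*(x*x+y*y)
    return c['fx']*x*f+c['cx'],c['fy']*y*f+c['cy']
E
python3 - <<'E'
import cv2
a=cv2.imread('pics/top0.png')[140:260,155:355];cv2.imwrite('pics/topz.png',cv2.resize(a,None,fx=4,fy=4,interpolation=cv2.INTER_CUBIC))
a=cv2.imread('pics/scene0.png')[125:295,170:330];cv2.imwrite('pics/scz.png',cv2.resize(a,None,fx=3.5,fy=3.5,interpolation=cv2.INTER_CUBIC))
E
```

```text
(no output)
```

View pics/topz.png

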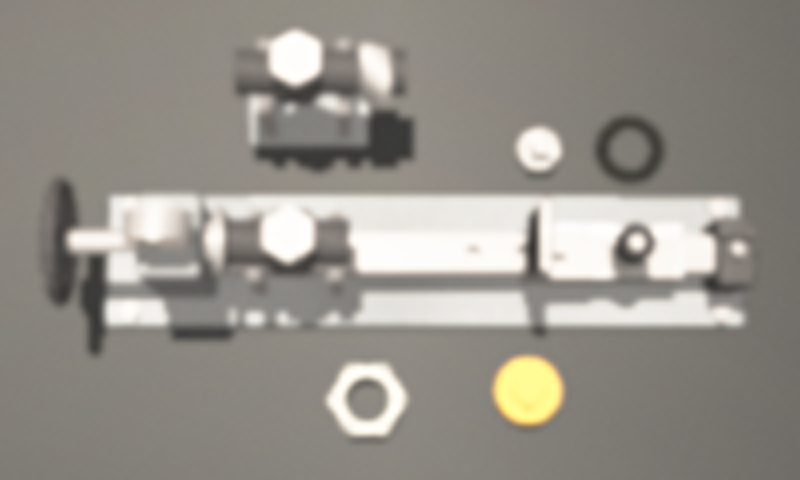

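View pics/scz.png

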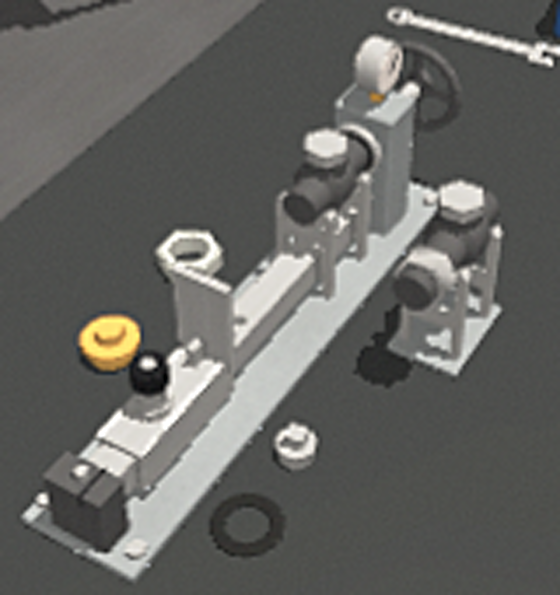

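Run:
```python
from rig import manip
from h import *
t=manip.calibration('top');s=manip.calibration('scene')
tz=lambda x,y:(155+(x-1.5)/4,140+(y-1.5)/4)
sz=lambda x,y:(170+(x-1.25)/3.5,125+(y-1.25)/3.5)
print(tri([ray(t,*tz(634,242)),ray(s,*sz(150,372))]))
print('knob@.106',onplane(t,*tz(634,242),.106),onplane(s,*sz(150,372),.106))
for n,p,z in [('c1',(110,195),.006),('c2',(740,198),.006),('c3',(745,325),.006),('c4',(105,325),.006),('hole',(474,248),.06),('m2',(558,255),.067),('jaw',(540,208),.151),('outlet',(350,243),.115),('nozz',(225,240),.115)]:
    print(n,onplane(t,*tz(*p),z))
for n,p,z in [('hole',(238,320),.06),('jawtopL',(175,265),.151),('jawtopR',(232,290),.151),('pc1',(135,578),.006),('pc0',(25,515),.006),('pc2',(440,190),.006)]:
    print('s',n,onplane(s,*sz(*p),z))
```

```text
(array([ 0.51987284, -0.19089034,  0.10880097]), [np.float64(0.0010065139186823415), np.float64(0.001006513918682232)])
knob@.106 [ 0.52106031 -0.19074415  0.106     ] [ 0.51740563 -0.1895775   0.106     ]
c1 [0.58246643 0.23613294 0.006     ]
c2 [ 0.57301144 -0.30165371  0.006     ]
c3 [ 0.46425762 -0.29972497  0.006     ]
c4 [0.47153104 0.23853601 0.006     ]
hole [ 0.52483038 -0.06870668  0.06      ]
m2 [ 0.51718388 -0.13585976  0.067     ]
jaw [ 0.54116026 -0.11246317  0.151     ]
outlet [0.52180994 0.03156851 0.115     ]
nozz [0.52540106 0.12845994 0.115     ]
s hole [ 0.51919988 -0.06920565  0.06      ]
s jawtopL [ 0.49380307 -0.11717097  0.151     ]
s jawtopR [ 0.54889417 -0.11807597  0.151     ]
s pc1 [ 0.57119113 -0.29595212  0.006     ]
s pc0 [ 0.46164393 -0.2934903   0.006     ]
s pc2 [0.56593786 0.24291543 0.006     ]
```

The cradle trap has no union nut, so it is the short one, and the target hole is the one near 0.125. A dark hole in the bar shows at top-zoom (474,248). I'll start by turning the tool so the jaws open across the bar.

Emit:
send_rows(
  delta_pos=[
    [0, 0, 0],
    [0, 0, 0],
    [0, 0, 0],
    [0, 0, 0],
    [0, 0, 0],
  ],
  angular=[
    [0, 0, 1],
    [0, 0, 1],
    [0, 0, 1],
    [0, 0, 1],
    [0, 0, 1],
  ],
)

```text
clock: 0.57
position: [0.1883, 0.5431, 0.2499]
ee_rot: [0.0, 0.915, 0.405, -0.0]
contact_force: [0.6, -0.3, 1.3]
width: 0.0857
```

Emit:
send_rows(
  delta_pos=[
    [0, 0, 0],
    [0, 0, 0],
    [0, 0, 0],
    [0, 0, 0],
    [0, 0, 0],
  ],
  angular=[
    [0, 0, 1],
    [0, 0, 1],
    [0, 0, 1],
    [0, 0, 1],
    [0, 0, 1],
  ],
)

```text
clock: 0.98
position: [0.1883, 0.5431, 0.2499]
ee_rot: [0.0, 0.977, 0.215, -0.0]
contact_force: [0.5, 0.6, -0.1]
width: 0.0852
```

Emit:
send_rows(
  delta_pos=[
    [0, 0, 0],
    [0, 0, 0],
    [0, 0, 0],
    [0, 0, 0],
    [0, 0, 0],
  ],
  angular=[
    [0, 0, 1],
    [0, 0, 1],
    [0, 0, 1],
    [0, 0, 1],
    [0, 0, 1],
  ],
  hand=60,
)

```text
clock: 1.4
position: [0.1883, 0.5431, 0.2499]
ee_rot: [0.0, 1.0, 0.017, -0.0]
contact_force: [-0.1, -0.3, 0.1]
width: 0.0599
```

Emit:
send_rows(
  delta_pos=[
    [0, 0, 0],
    [0, 0, 0],
  ],
  angular=[
    [0, 0, 0.66],
    [0, 0, 0],
  ],
)

```text
clock: 1.57
position: [0.1883, 0.5431, 0.25]
ee_rot: [0.0, 1.0, -0.008, -0.0]
contact_force: [0.0, 0.4, -0.4]
width: 0.0599
```

```bash
cat > st.py <<'E'
from rig import manip
import numpy as np
from scipy.spatial.transform import Rotation as Ro
np.set_printoptions(precision=4,suppress=True)
s=manip.get_state();q=s['ee_rot'];R=Ro.from_quat([q[1],q[2],q[3],q[0]]).as_matrix()
print(s['clock'],s['position'],'qpos',s['qpos']);print(R,s['contact_force'],s['width'])
T=manip.calibration('wrist')['camera_from_world'];c=-T[:3,:3].T@T[:3,3]
print('cam in tool',R.T@(c-s['position']),'look',R.T@-T[2,:3])
E
python3 st.py
```

```text
1.5667 [0.1883 0.5431 0.25  ] qpos [1.116  0.2762 1.5054 0.     1.3607 1.1326]
[[ 0.9999 -0.0166 -0.0003]
 [-0.0166 -0.9999 -0.0006]
 [-0.0003  0.0006 -1.    ]] [ 0.0043  0.3969 -0.4197] 0.05994858907632044
cam in tool [ 0.0003 -0.0747 -0.1234] look [0.0006 0.292  0.9564]
```

Emit:
send_rows(
  delta_pos=[
    [0.0428, 0.0878, 0],
    [0.0428, 0.0878, 0],
    [0.0428, 0.0878, 0],
    [0.0428, 0.0878, 0],
    [0.0428, 0.0878, 0],
  ],
  angular=[
    [0, 0, 0],
    [0, 0, 0],
    [0, 0, 0],
    [0, 0, 0],
    [0, 0, 0],
  ],
)

```text
clock: 1.98
position: [0.2714, 0.3647, 0.2501]
ee_rot: [0.0, 1.0, -0.007, 0.0]
contact_force: [0.7, -0.0, -0.3]
width: 0.0599
```

Emit:
send_rows(
  delta_pos=[
    [0.0428, 0.0878, 0],
    [0.0428, 0.0878, 0],
    [0.0428, 0.0878, 0],
    [0.0428, 0.0878, 0],
    [0.0428, 0.0878, 0],
  ],
  angular=[
    [0, 0, 0],
    [0, 0, 0],
    [0, 0, 0],
    [0, 0, 0],
    [0, 0, 0],
  ],
)

```text
clock: 2.4
position: [0.3542, 0.1877, 0.2504]
ee_rot: [-0.0, 1.0, -0.007, 0.0]
contact_force: [1.5, 0.3, 0.2]
width: 0.06
```

Emit:
send_rows(
  delta_pos=[
    [0.0428, 0.0878, 0],
    [0.0428, 0.0878, 0],
    [0.0428, 0.0878, 0],
    [0.0428, 0.0878, 0],
    [0.0428, 0.0878, 0],
  ],
  angular=[
    [0, 0, 0],
    [0, 0, 0],
    [0, 0, 0],
    [0, 0, 0],
    [0, 0, 0],
  ],
)

```text
clock: 2.82
position: [0.4371, 0.0106, 0.2504]
ee_rot: [-0.0, 1.0, -0.007, 0.0]
contact_force: [1.5, 0.7, -0.2]
width: 0.0598
```

Emit:
send_rows(
  delta_pos=[
    [0.0428, 0.0878, 0],
    [0.0428, 0.0878, 0],
    [0.0428, 0.0878, 0],
    [0.0428, 0.0878, 0],
    [0.0428, 0.0878, 0],
  ],
  angular=[
    [0, 0, 0],
    [0, 0, 0],
    [0, 0, 0],
    [0, 0, 0],
    [0, 0, 0],
  ],
)

```text
clock: 3.23
position: [0.52, -0.1664, 0.2501]
ee_rot: [-0.0, 1.0, -0.007, -0.0]
contact_force: [0.4, -0.3, 0.5]
width: 0.0596
```

Emit:
send_rows(
  delta_pos=[
    [0, 0, 0],
    [0, 0, 0],
  ],
  angular=[
    [0, 0, 0],
    [0, 0, 0],
  ],
)

```text
clock: 3.4
position: [0.5201, -0.1663, 0.2494]
ee_rot: [-0.0, 1.0, -0.009, -0.001]
contact_force: [-0.7, 0.9, 0.5]
width: 0.0603
```

```bash
python3 st.py
python3 - <<'E'
from rig import manip
import cv2,pickle
pickle.dump(manip.calibration('wrist'),open('w1.pkl','wb'))
a=manip.get_image('wrist');cv2.imwrite('pics/w1.png',a)
cv2.imwrite('pics/w1z.png',cv2.resize(a[:,150:370],None,fx=1.5,fy=1.5,interpolation=cv2.INTER_CUBIC))
E
```

```text
3.4 [ 0.5201 -0.1663  0.2494] qpos [-0.437   0.2335  1.5665  0.0001  1.3428 -0.4194]
[[ 0.9998 -0.0176 -0.0011]
 [-0.0176 -0.9998  0.0006]
 [-0.0011 -0.0006 -1.    ]] [-0.7448  0.8988  0.4837] 0.06030262982477049
cam in tool [ 0.0003 -0.0747 -0.1234] look [0.0006 0.292  0.9564]
```

View pics/w1.png

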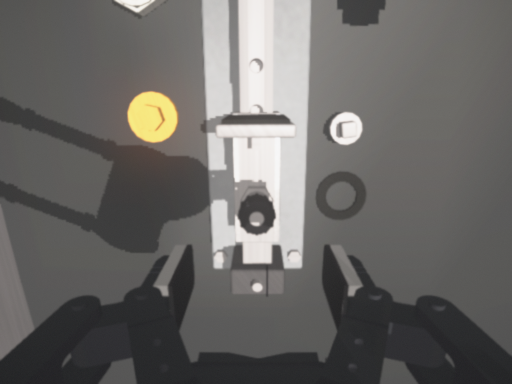

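The wrist view shows the knob at about (257,214) and two holes in the bar ahead of the jaw, at about (255,66) and (256,109). I'll zoom in and measure them.

Run:
```python
import cv2,pickle
from h import *
a=cv2.imread('pics/w1.png')
cv2.imwrite('pics/w1a.png',cv2.resize(a[40:250,190:320],None,fx=2.8,fy=2.8,interpolation=cv2.INTER_CUBIC))
b=cv2.resize(a[50:125,225:290],None,fx=8,fy=8,interpolation=cv2.INTER_CUBIC)
cv2.imwrite('pics/w1b.png',b)
```

```text
(no output)
```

View pics/w1a.png

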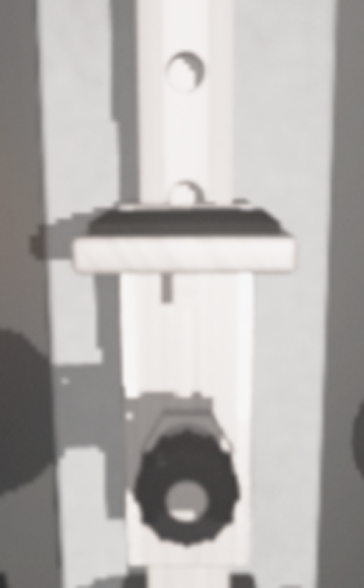

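View pics/w1b.png

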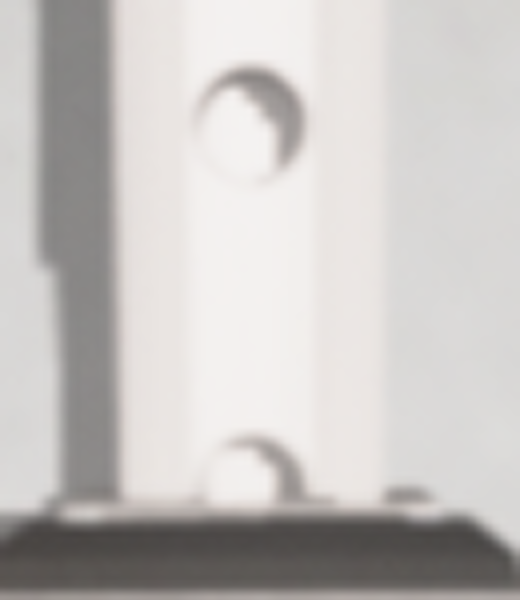

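Run:
```python
import pickle
from h import *
c=pickle.load(open('w1.pkl','rb'))
za=lambda x,y:(190+(x-.9)/2.8,40+(y-.9)/2.8)
zb=lambda x,y:(225+(x-3.5)/8,50+(y-3.5)/8)
k=onplane(c,*za(187,493),.118);print('knob',k)
for y in (430,546): print('rim',onplane(c,*za(187,y),.118),onplane(c,*za(187,y),.094))
print('knobL/R',onplane(c,*za(134,490),.118),onplane(c,*za(240,490),.118))
h=onplane(c,*zb(249,126),.06);print('hole',h,'dist',h-k, 'top/bot',onplane(c,*zb(249,66),.06),onplane(c,*zb(249,186),.06),onplane(c,*zb(249,436),.06))
print('jaw far edge',onplane(c,*za(186,237),.151),'near',onplane(c,*za(186,272),.151))
print('bar',[onplane(c,*za(x,y),.06)[:2] for x,y in((138,10),(233,10))],'tube',[onplane(c,*za(x,y),.067)[:2] for x,y in((122,280),(251,280),(130,560),(250,560))])
print('plate',[onplane(c,*za(x,y),.006)[:2] for x,y in((40,20),(336,20),(62,570),(322,570))])
print('knob proj @.106',proj(c,np.array([k[0],k[1],.106])))
```

```text
knob [ 0.51901393 -0.18699122  0.118     ]
rim [ 0.51937496 -0.16773628  0.118     ] [ 0.51913869 -0.17489555  0.094     ]
rim [ 0.51869722 -0.20385515  0.118     ] [ 0.51839713 -0.21441539  0.094     ]
knobL/R [ 0.50351971 -0.1857896   0.118     ] [ 0.53454079 -0.18632856  0.118     ]
hole [ 0.52032777 -0.06615902  0.06      ] dist [ 0.00131384  0.1208322  -0.058     ] top/bot [ 0.52044853 -0.05982753  0.06      ] [ 0.52020578 -0.07254749  0.06      ] [ 0.5196833  -0.09983156  0.06      ]
jaw far edge [ 0.52035036 -0.11046513  0.151     ] near [ 0.52019495 -0.11867713  0.151     ]
bar [array([ 0.50600651, -0.04740155]), array([ 0.53577429, -0.04793718])] tube [array([ 0.4984682 , -0.13111977]), array([ 0.54086868, -0.13186716]), array([ 0.49743436, -0.23143015]), array([ 0.54063583, -0.23217962])]
plate [array([ 0.46698864, -0.0423575 ]), array([ 0.57615248, -0.0443036 ]), array([ 0.46284727, -0.26357984]), array([ 0.57564697, -0.26554095])]
knob proj @.106 (np.float64(256.5238932299313), np.float64(210.82507970414423))
```

Emit:
send_rows(
  delta_pos=[
    [0, 0.03, 0.05],
    [-0.002, 0.03, 0.08],
    [0, 0, 0.08],
    [0, 0, 0.05],
    [0, 0, 0],
  ],
  angular=[
    [0, 0, 0],
    [0, 0, 0],
    [0, 0, 0],
    [0, 0, 0],
    [0, 0, 0],
  ],
)

```text
clock: 3.87
position: [0.5147, -0.1853, 0.1421]
ee_rot: [-0.003, 1.0, -0.007, -0.005]
contact_force: [-0.6, 0.1, -0.4]
width: 0.0599
```

```bash
python3 st.py
python3 - <<'E'
from rig import manip
import cv2,pickle
pickle.dump(manip.calibration('wrist'),open('w2.pkl','wb'))
a=manip.get_image('wrist');cv2.imwrite('pics/w2.png',a)
E
```

```text
3.8667 [ 0.5147 -0.1853  0.1421] qpos [-0.4731  0.3223  1.724   0.0005  1.1057 -0.4594]
[[ 0.9999 -0.014  -0.009 ]
 [-0.0139 -0.9999  0.0052]
 [-0.0091 -0.005  -0.9999]] [-0.6052  0.1378 -0.4215] 0.05993900653061345
cam in tool [ 0.0003 -0.0747 -0.1234] look [0.0006 0.292  0.9564]
```

View pics/w2.png

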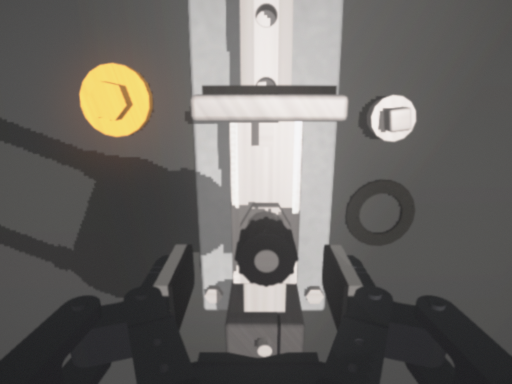

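The knob sits between the fingers at about (267,250), slightly right of their midline, and the arm is still settling. I'll let it settle and read the pose again.

Emit:
send_rows(
  delta_pos=[
    [0, 0, 0],
    [0, 0, 0],
    [0, 0, 0],
  ],
  angular=[
    [0, 0, 0],
    [0, 0, 0],
    [0, 0, 0],
  ],
)

```text
clock: 4.17
position: [0.5196, -0.1885, 0.1483]
ee_rot: [0.001, 1.0, -0.007, 0.002]
contact_force: [0.3, 0.4, 0.3]
width: 0.0604
```

```bash
python3 st.py
python3 - <<'E'
from rig import manip
import cv2,pickle
pickle.dump(manip.calibration('wrist'),open('w3.pkl','wb'))
a=manip.get_image('wrist');cv2.imwrite('pics/w3.png',a)
cv2.imwrite('pics/w3z.png',cv2.resize(a[:,150:380],None,fx=1.56,fy=1.56,interpolation=cv2.INTER_CUBIC))
E
```

```text
4.1667 [ 0.5196 -0.1885  0.1483] qpos [-0.4739  0.3175  1.7137  0.0002  1.1065 -0.4591]
[[ 0.9999 -0.0149  0.0035]
 [-0.0149 -0.9999 -0.0016]
 [ 0.0035  0.0016 -1.    ]] [0.31   0.4026 0.2747] 0.060398564902576446
cam in tool [ 0.0003 -0.0747 -0.1234] look [0.0006 0.292  0.9564]
```

View pics/w3z.png

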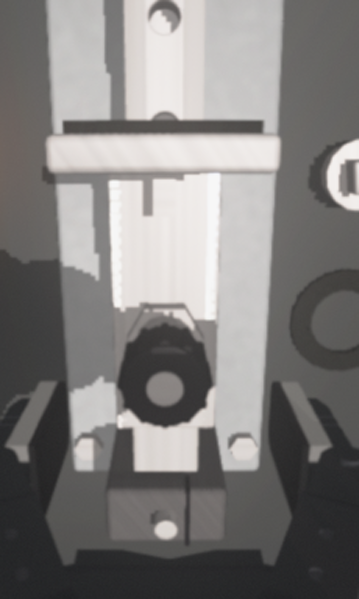

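Run:
```python
import pickle
from h import *
c=pickle.load(open('w3.pkl','rb'))
z=lambda x,y:(150+(x-.3)/1.56,(y-.3)/1.56)
print(onplane(c,*z(165,427),.118)+[0,.015,0], onplane(c,*z(118,385),.118),onplane(c,*z(213,385),.118))
print('button',onplane(c,*z(164,389),.119),'hole',onplane(c,*z(164,17),.06),'jawface',onplane(c,*z(163,134),.151))
```

```text
[ 0.51877776 -0.18881109  0.118     ] [ 0.50366471 -0.18797271  0.118     ] [ 0.5347563  -0.18849381  0.118     ]
button [ 0.51870253 -0.18915955  0.119     ] hole [ 0.52056662 -0.06641395  0.06      ] jawface [ 0.51996512 -0.11075578  0.151     ]
```

Emit:
send_rows(
  delta_pos=[
    [-0.0015, 0.002, 0.035],
    [0, 0, 0.035],
    [0, 0, 0.033],
    [0, 0, 0],
    [0, 0, 0],
  ],
  angular=[
    [0, 0, 0],
    [0, 0, 0],
    [0, 0, 0],
    [0, 0, 0],
    [0, 0, 0],
  ],
)

```text
clock: 4.63
position: [0.5179, -0.1892, 0.1055]
ee_rot: [-0.0, 1.0, -0.008, 0.0]
contact_force: [-0.1, -0.4, 0.6]
width: 0.06
```

Emit:
send_rows(
  delta_pos=[
    [0, 0, 0],
    [0, 0, 0],
  ],
  angular=[
    [0, 0, 0],
    [0, 0, 0],
  ],
)

```text
clock: 4.8
position: [0.5187, -0.1896, 0.1063]
ee_rot: [0.0, 1.0, -0.008, 0.001]
contact_force: [-0.0, -0.1, -0.6]
width: 0.0602
```

Emit:
send_rows(
  delta_pos=[
    [0, 0, 0],
    [0, 0, 0],
    [0, 0, 0],
  ],
  angular=[
    [0, 0, 0],
    [0, 0, 0],
    [0, 0, 0],
  ],
  hand=20,
  squeeze=50,
)

```text
clock: 5.05
position: [0.5184, -0.1894, 0.1059]
ee_rot: [0.0, 1.0, -0.008, 0.001]
contact_force: [0.6, 0.9, 1.4]
width: 0.0288
```

Emit:
send_rows(
  delta_pos=[
    [0, 0, 0],
    [0, 0, 0],
    [0, 0, 0],
  ],
  angular=[
    [0, 0, 0],
    [0, 0, 0],
    [0, 0, 0],
  ],
)

```text
clock: 5.3
position: [0.5184, -0.1894, 0.1059]
ee_rot: [0.0, 1.0, -0.008, 0.001]
contact_force: [-1.0, -0.9, 6.0]
width: 0.0288
```

The grip is good at 28.8 mm. Next I'll pull the plunger up about 15 mm.

Emit:
send_rows(
  delta_pos=[
    [0, 0, -0.01],
    [0, 0, -0.01],
    [0, 0, -0.01],
    [0, 0, -0.008],
    [0, 0, 0],
  ],
  angular=[
    [0, 0, 0],
    [0, 0, 0],
    [0, 0, 0],
    [0, 0, 0],
    [0, 0, 0],
  ],
)

```text
clock: 5.72
position: [0.5184, -0.1893, 0.1192]
ee_rot: [-0.0, 1.0, -0.008, 0.0]
contact_force: [6.2, -1.3, -13.5]
width: 0.0287
```

Emit:
send_rows(
  delta_pos=[
    [0, 0, 0],
    [0, 0, 0],
    [0, 0, 0],
  ],
  angular=[
    [0, 0, 0],
    [0, 0, 0],
    [0, 0, 0],
  ],
)

```text
clock: 5.97
position: [0.5184, -0.1892, 0.1187]
ee_rot: [-0.0, 1.0, -0.008, 0.0]
contact_force: [5.9, -1.2, -14.6]
width: 0.0287
```

```bash
python3 st.py
python3 - <<'E'
from rig import manip
import cv2
a=manip.get_image('wrist');cv2.imwrite('pics/w4.png',a)
a=manip.get_image('scene')[125:295,150:310];cv2.imwrite('pics/sc4.png',cv2.resize(a,None,fx=3.5,fy=3.5,interpolation=cv2.INTER_CUBIC))
E
```

```text
5.9667 [ 0.5184 -0.1892  0.1187] qpos [-0.4765  0.3475  1.7524  0.0007  1.0418 -0.4608]
[[ 0.9999 -0.0161  0.0002]
 [-0.0161 -0.9999  0.0006]
 [ 0.0002 -0.0006 -1.    ]] [  5.885   -1.2397 -14.6433] 0.02870323468698029
cam in tool [ 0.0003 -0.0747 -0.1234] look [0.0006 0.292  0.9564]
```

View pics/w4.png

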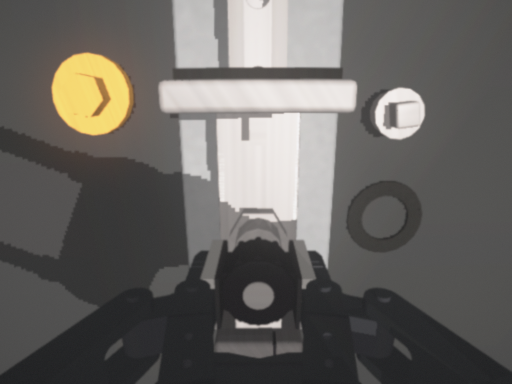

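View pics/sc4.png

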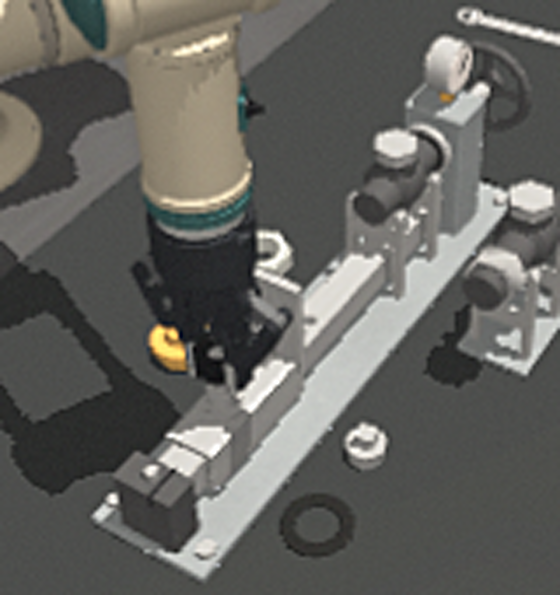

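Emit:
send_rows(
  delta_pos=[
    [0, 0, -0.005],
    [0, 0, 0],
    [0, 0, 0],
    [0, 0, 0],
  ],
  angular=[
    [0, 0, 0],
    [0, 0, 0],
    [0, 0, 0],
    [0, 0, 0],
  ],
)

```text
clock: 6.4
position: [0.5184, -0.1892, 0.1205]
ee_rot: [-0.0, 1.0, -0.008, 0.0]
contact_force: [5.1, -1.7, -15.1]
width: 0.0288
```

The plunger is up about 14.6 mm and clear of the bar. Now I'll slide.

Emit:
send_rows(
  delta_pos=[
    [0, -0.01, 0],
    [0, -0.01, 0],
    [0, -0.01, 0],
    [0, -0.01, 0],
    [0, -0.01, 0],
  ],
  angular=[
    [0, 0, 0],
    [0, 0, 0],
    [0, 0, 0],
    [0, 0, 0],
    [0, 0, 0],
  ],
)

```text
clock: 6.82
position: [0.5187, -0.1692, 0.1205]
ee_rot: [-0.0, 1.0, -0.008, 0.0]
contact_force: [6.4, -1.8, -14.7]
width: 0.0286
```

Emit:
send_rows(
  delta_pos=[
    [0, -0.015, 0],
    [0, -0.015, 0],
    [0, -0.015, 0],
    [0, -0.015, 0],
    [0, -0.015, 0],
  ],
  angular=[
    [0, 0, 0],
    [0, 0, 0],
    [0, 0, 0],
    [0, 0, 0],
    [0, 0, 0],
  ],
)

```text
clock: 7.23
position: [0.519, -0.1392, 0.1206]
ee_rot: [-0.0, 1.0, -0.008, -0.0]
contact_force: [5.2, -1.5, -14.7]
width: 0.0285
```

Emit:
send_rows(
  delta_pos=[
    [0, -0.015, 0],
    [0, -0.015, 0],
    [0, -0.015, 0],
    [0, -0.015, 0],
    [0, -0.015, 0],
  ],
  angular=[
    [0, 0, 0],
    [0, 0, 0],
    [0, 0, 0],
    [0, 0, 0],
    [0, 0, 0],
  ],
)

```text
clock: 7.65
position: [0.5195, -0.1093, 0.1207]
ee_rot: [0.0, 1.0, -0.008, -0.0]
contact_force: [5.9, -1.4, -14.8]
width: 0.0285
```

```bash
python3 st.py
python3 - <<'E'
from rig import manip
import cv2,pickle
pickle.dump(manip.calibration('wrist'),open('w5.pkl','wb'))
a=manip.get_image('wrist');cv2.imwrite('pics/w5.png',a)
a=manip.get_image('scene')[125:295,150:310];cv2.imwrite('pics/sc5.png',cv2.resize(a,None,fx=3.5,fy=3.5,interpolation=cv2.INTER_CUBIC))
E
```

```text
7.65 [ 0.5195 -0.1093  0.1207] qpos [-0.3383  0.3176  1.7948 -0.0003  1.0293 -0.3223]
[[ 0.9999 -0.0159 -0.0002]
 [-0.0159 -0.9999 -0.0002]
 [-0.0002  0.0002 -1.    ]] [  5.8744  -1.4238 -14.8162] 0.028541705607250063
cam in tool [ 0.0003 -0.0747 -0.1234] look [0.0006 0.292  0.9564]
```

View pics/w5.png

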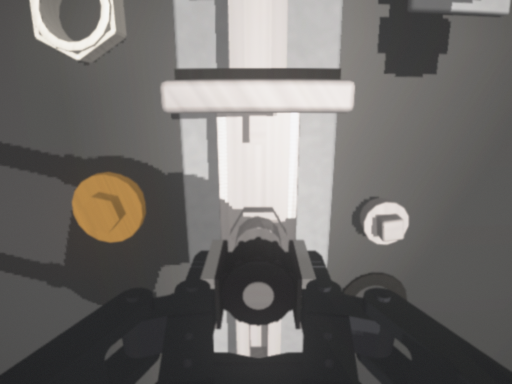

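View pics/sc5.png

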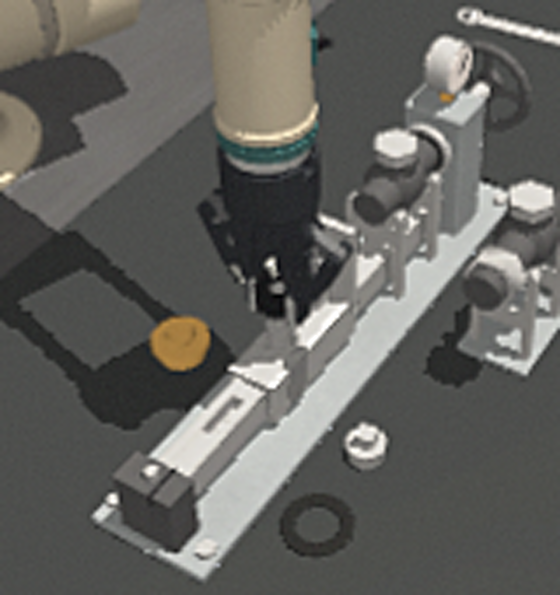

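The stop moves with the gripper and the parking slot is now exposed. The second hole is roughly under the pin. I'll go on to about 6 mm short of the estimated last hole, then lower until the pin rests on the bar.

Emit:
send_rows(
  delta_pos=[
    [0, -0.018, 0],
    [0, -0.018, 0],
    [0, -0.018, 0],
    [0, -0.018, 0],
    [0, -0.015, 0],
  ],
  angular=[
    [0, 0, 0],
    [0, 0, 0],
    [0, 0, 0],
    [0, 0, 0],
    [0, 0, 0],
  ],
)

```text
clock: 8.17
position: [0.5199, -0.0744, 0.1207]
ee_rot: [0.0, 1.0, -0.008, -0.0]
contact_force: [6.1, -1.5, -15.2]
width: 0.0286
```

Emit:
send_rows(
  delta_pos=[
    [0, 0, 0.004],
    [0, 0, 0.002],
    [0, 0, 0],
  ],
  angular=[
    [0, 0, 0],
    [0, 0, 0],
    [0, 0, 0],
  ],
)

```text
clock: 8.42
position: [0.5199, -0.0735, 0.1182]
ee_rot: [-0.001, 1.0, -0.008, -0.0]
contact_force: [6.0, 0.6, -14.2]
width: 0.0287
```

Emit:
send_rows(
  delta_pos=[
    [0, 0, 0.002],
    [0, 0, 0],
    [0, 0, 0],
  ],
  angular=[
    [0, 0, 0],
    [0, 0, 0],
    [0, 0, 0],
  ],
)

```text
clock: 8.67
position: [0.5199, -0.0737, 0.118]
ee_rot: [-0.001, 1.0, -0.008, -0.0]
contact_force: [4.3, 0.8, -11.9]
width: 0.0287
```

The pin touches the bar at TCP z≈0.118. I'll lower a little more so the bar carries part of the load, then scan.

Emit:
send_rows(
  delta_pos=[
    [0, 0, 0.002],
    [0, 0, 0],
    [0, 0, 0],
  ],
  angular=[
    [0, 0, 0],
    [0, 0, 0],
    [0, 0, 0],
  ],
)

```text
clock: 8.92
position: [0.5199, -0.0738, 0.118]
ee_rot: [-0.001, 1.0, -0.008, 0.0]
contact_force: [5.0, 3.5, -8.8]
width: 0.0284
```

Emit:
send_rows(
  delta_pos=[
    [0, -0.002, 0],
    [0, 0, 0],
    [0, -0.002, 0],
    [0, 0, 0],
  ],
  angular=[
    [0, 0, 0],
    [0, 0, 0],
    [0, 0, 0],
    [0, 0, 0],
  ],
)

```text
clock: 9.25
position: [0.52, -0.0734, 0.118]
ee_rot: [0.001, 1.0, -0.008, 0.0]
contact_force: [5.5, -1.1, -10.6]
width: 0.0292
```

Emit:
send_rows(
  delta_pos=[
    [0, -0.002, 0],
    [0, 0, 0],
    [0, 0, 0],
  ],
  angular=[
    [0, 0, 0],
    [0, 0, 0],
    [0, 0, 0],
  ],
)

```text
clock: 9.5
position: [0.5199, -0.0728, 0.118]
ee_rot: [0.001, 1.0, -0.008, 0.0]
contact_force: [5.3, -1.9, -11.2]
width: 0.0285
```

Emit:
send_rows(
  delta_pos=[
    [0, -0.002, 0],
    [0, 0, 0],
  ],
  angular=[
    [0, 0, 0],
    [0, 0, 0],
  ],
)

```text
clock: 9.67
position: [0.5199, -0.0721, 0.118]
ee_rot: [0.001, 1.0, -0.008, 0.0]
contact_force: [5.4, -2.0, -11.3]
width: 0.0286
```

Emit:
send_rows(
  delta_pos=[
    [0, -0.002, 0],
    [0, 0, 0],
  ],
  angular=[
    [0, 0, 0],
    [0, 0, 0],
  ],
)

```text
clock: 9.83
position: [0.52, -0.0713, 0.118]
ee_rot: [0.001, 1.0, -0.008, 0.0]
contact_force: [5.2, -2.7, -12.2]
width: 0.0286
```

Emit:
send_rows(
  delta_pos=[
    [0, -0.002, 0],
    [0, 0, 0],
  ],
  angular=[
    [0, 0, 0],
    [0, 0, 0],
  ],
)

```text
clock: 10.0
position: [0.52, -0.0705, 0.118]
ee_rot: [0.001, 1.0, -0.008, 0.0]
contact_force: [5.4, -1.8, -11.2]
width: 0.0285
```

Emit:
send_rows(
  delta_pos=[
    [0, -0.002, 0.002],
    [0, 0, 0],
  ],
  angular=[
    [0, 0, 0],
    [0, 0, 0],
  ],
)

```text
clock: 10.17
position: [0.52, -0.0701, 0.1178]
ee_rot: [0.001, 1.0, -0.008, 0.0]
contact_force: [4.0, -3.0, -6.1]
width: 0.0288
```

Emit:
send_rows(
  delta_pos=[
    [0, -0.002, 0],
    [0, 0, 0],
  ],
  angular=[
    [0, 0, 0],
    [0, 0, 0],
  ],
)

```text
clock: 10.33
position: [0.52, -0.0688, 0.1178]
ee_rot: [0.001, 1.0, -0.008, 0.0]
contact_force: [4.0, -4.4, -6.6]
width: 0.0281
```

Emit:
send_rows(
  delta_pos=[
    [0, -0.002, 0],
    [0, 0, 0],
  ],
  angular=[
    [0, 0, 0],
    [0, 0, 0],
  ],
)

```text
clock: 10.5
position: [0.52, -0.0677, 0.1176]
ee_rot: [0.0, 1.0, -0.008, 0.0]
contact_force: [4.4, -2.3, -8.9]
width: 0.0286
```

Emit:
send_rows(
  delta_pos=[
    [0, 0, 0],
    [0, 0, 0],
  ],
  angular=[
    [0, 0, 0],
    [0, 0, 0],
  ],
)

```text
clock: 10.67
position: [0.52, -0.0676, 0.1175]
ee_rot: [0.0, 1.0, -0.008, 0.0]
contact_force: [4.0, -2.2, -8.1]
width: 0.0286
```

Emit:
send_rows(
  delta_pos=[
    [0, -0.001, 0],
    [0, 0, 0],
  ],
  angular=[
    [0, 0, 0],
    [0, 0, 0],
  ],
)

```text
clock: 10.83
position: [0.52, -0.0668, 0.117]
ee_rot: [-0.0, 1.0, -0.008, 0.0]
contact_force: [5.6, -1.8, -13.6]
width: 0.0283
```

Emit:
send_rows(
  delta_pos=[
    [0, -0.001, 0],
    [0, 0, 0],
  ],
  angular=[
    [0, 0, 0],
    [0, 0, 0],
  ],
)

```text
clock: 11.0
position: [0.52, -0.0662, 0.1168]
ee_rot: [-0.0, 1.0, -0.008, 0.0]
contact_force: [6.2, -1.2, -13.5]
width: 0.0286
```

At y≈-0.0665 the full spring load came back onto the gripper and z dropped about 1 mm, so the pin is over the hole. I'll lower gently.

Emit:
send_rows(
  delta_pos=[
    [0, 0, 0.003],
    [0, 0, 0],
  ],
  angular=[
    [0, 0, 0],
    [0, 0, 0],
  ],
)

```text
clock: 11.17
position: [0.52, -0.0662, 0.1155]
ee_rot: [-0.0, 1.0, -0.008, 0.0]
contact_force: [4.9, -1.0, -12.5]
width: 0.0286
```

Emit:
send_rows(
  delta_pos=[
    [0, 0, 0.003],
    [0, 0, 0],
  ],
  angular=[
    [0, 0, 0],
    [0, 0, 0],
  ],
)

```text
clock: 11.33
position: [0.52, -0.0662, 0.1143]
ee_rot: [-0.0, 1.0, -0.008, 0.0]
contact_force: [6.7, -1.9, -12.2]
width: 0.0286
```

Emit:
send_rows(
  delta_pos=[
    [0, 0, 0.004],
    [0, 0, 0.004],
    [0, 0, 0],
  ],
  angular=[
    [0, 0, 0],
    [0, 0, 0],
    [0, 0, 0],
  ],
)

```text
clock: 11.58
position: [0.5201, -0.0662, 0.1112]
ee_rot: [-0.0, 1.0, -0.008, 0.0]
contact_force: [4.4, -1.3, -12.0]
width: 0.0287
```

Emit:
send_rows(
  delta_pos=[
    [0, 0, 0.004],
    [0, 0, 0.003],
    [0, 0, 0],
  ],
  angular=[
    [0, 0, 0],
    [0, 0, 0],
    [0, 0, 0],
  ],
)

```text
clock: 11.83
position: [0.5201, -0.0662, 0.1086]
ee_rot: [-0.0, 1.0, -0.008, 0.0]
contact_force: [4.7, -1.6, -10.0]
width: 0.0287
```

The pin is about 9 mm down with no side load. I'll open the fingers for the spring to finish, then rise.

Emit:
send_rows(
  delta_pos=[
    [0, 0, 0.003],
    [0, 0, 0.002],
    [0, 0, 0],
  ],
  angular=[
    [0, 0, 0],
    [0, 0, 0],
    [0, 0, 0],
  ],
)

```text
clock: 12.08
position: [0.52, -0.0662, 0.1068]
ee_rot: [-0.0, 1.0, -0.008, 0.0]
contact_force: [4.8, -0.9, -9.8]
width: 0.0287
```

Emit:
send_rows(
  delta_pos=[
    [0, 0, 0],
    [0, 0, 0],
    [0, 0, 0],
    [0, 0, 0],
  ],
  angular=[
    [0, 0, 0],
    [0, 0, 0],
    [0, 0, 0],
    [0, 0, 0],
  ],
  hand=60,
)

```text
clock: 12.42
position: [0.5193, -0.0662, 0.1076]
ee_rot: [-0.0, 1.0, -0.008, -0.0]
contact_force: [-0.3, 0.4, 0.9]
width: 0.0604
```

Emit:
send_rows(
  delta_pos=[
    [0, 0, -0.02],
    [0, 0, -0.04],
    [0, 0, -0.08],
    [0, 0, -0.08],
    [0, 0, -0.08],
  ],
  angular=[
    [0, 0, 0],
    [0, 0, 0],
    [0, 0, 0],
    [0, 0, 0],
    [0, 0, 0],
  ],
)

```text
clock: 12.83
position: [0.5192, -0.0662, 0.229]
ee_rot: [-0.0, 1.0, -0.008, -0.0]
contact_force: [0.8, 0.7, 0.6]
width: 0.0598
```

Emit:
send_rows(
  delta_pos=[
    [0, 0.05, 0],
    [0, 0, 0],
    [0, 0, 0],
  ],
  angular=[
    [0, 0, 0],
    [0, 0, 0],
    [0, 0, 0],
  ],
)

```text
clock: 13.08
position: [0.5192, -0.0866, 0.228]
ee_rot: [-0.0, 1.0, -0.009, 0.0]
contact_force: [-0.5, -0.4, 0.3]
width: 0.0599
```

```bash
python3 st.py
python3 - <<'E'
from rig import manip
import cv2,pickle
pickle.dump(manip.calibration('wrist'),open('w6.pkl','wb'))
a=manip.get_image('wrist');cv2.imwrite('pics/w6.png',a)
cv2.imwrite('pics/w6z.png',cv2.resize(a[60:290,180:340],None,fx=2.6,fy=2.6,interpolation=cv2.INTER_CUBIC))
a=manip.get_image('scene')[125:295,150:310];cv2.imwrite('pics/sc6.png',cv2.resize(a,None,fx=3.5,fy=3.5,interpolation=cv2.INTER_CUBIC))
E
```

```text
13.0833 [ 0.5192 -0.0866  0.228 ] qpos [-0.2978  0.2166  1.6443  0.0004  1.28   -0.2808]
[[ 0.9999 -0.0172  0.0008]
 [-0.0172 -0.9999  0.0002]
 [ 0.0008 -0.0002 -1.    ]] [-0.5469 -0.371   0.2757] 0.059885363238994904
cam in tool [ 0.0003 -0.0747 -0.1234] look [0.0006 0.292  0.9564]
```

View pics/w6.png

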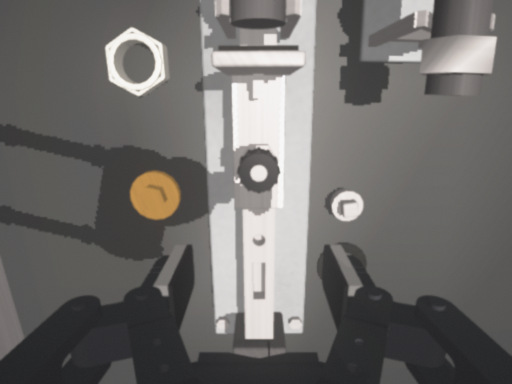

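View pics/sc6.png

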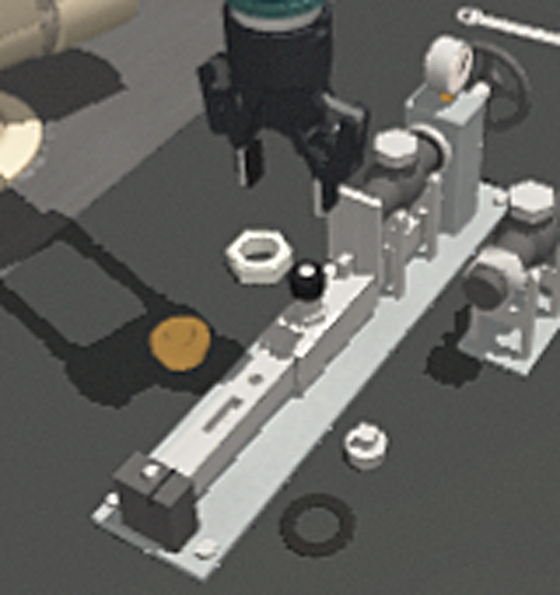

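View pics/w6z.png

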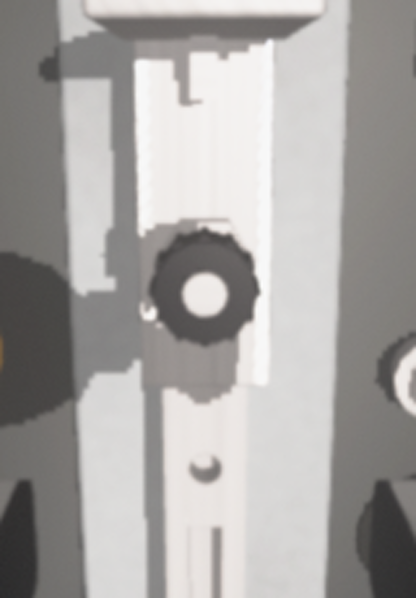

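The knob stands with the first hole and the slot exposed behind it, and the jaw is short of the trap. I'll check the knob height by triangulation.

Run:
```python
import pickle
from rig import manip
from h import *
c=pickle.load(open('w6.pkl','rb'));s=manip.calibration('scene');c1=pickle.load(open('w1.pkl','rb'))
z=lambda x,y:(180+(x-.8)/2.6,60+(y-.8)/2.6)
sz=lambda x,y,o:(o+(x-1.25)/3.5,125+(y-1.25)/3.5)
k,r=tri([ray(c,*z(205,294)),ray(s,*sz(307,270,150))]);print('button now',k,r)
za=lambda x,y:(190+(x-.9)/2.8,40+(y-.9)/2.8)
print('button start',tri([ray(c1,*za(186,500)),ray(s,*sz(150,360,170))]))
h=onplane(c,*z(205,468),.06);print('hole1',h,'knob.118',onplane(c,*z(205,294),.119))
# knob width -> depth
print('width at .118',onplane(c,*z(150,290),.118)[0]-onplane(c,*z(259,290),.118)[0])
```

```text
button now [ 0.5199482  -0.06684696  0.11757891] [np.float64(0.0008390003345473355), np.float64(0.0008390003345472265)]
button start (array([ 0.51846248, -0.18877597,  0.11943877]), [np.float64(0.00027240565506084913), np.float64(0.0002724056550607644)])
hole1 [ 0.51958864 -0.14563899  0.06      ] knob.118 [ 0.52067909 -0.0660925   0.119     ]
width at .118 -0.030233075081497307
```

```bash
python3 -c "
from rig import manip
print(manip.get_state()['clock'],manip.sign_off())"
```

```text
the job is handed in; nothing more can be done
13.1833 None
```

I set the stop in the last hole for the short trap and handed the job in at 13.2 s. No verdict was reported.

- **Which hole:** the trap in the cradle has no union nut, so it is the short one. That puts the stop in the hole at 0.125.
- **Plunger and slide:** I gripped the knob and pulled it up about 14.6 mm while the stop was still at its parking slot. I then slid the stop along the bar and lowered the pin until the bar took part of the spring load.
- **Finding the hole:** I felt forward in 0.4–0.8 mm steps. At y≈-0.0665 the tool dropped about 1 mm and the full spring load of about 13.5 N came back onto it. I lowered the pin about 10 mm with no more than 2 N along the bar, opened the fingers and backed away.

**Last checks:**
- **Pin home:** the top of the knob measured 118 mm above the ledge, against 119 mm with the pin home at the start. That fits a fully home pin within the camera accuracy of about 2 mm.
- **Right hole:** the stop moved about 122–123 mm, and the first hole shows 79–80 mm behind the pin (80 mm by the drawing).
- **Trap clearance:** the pictures show the jaw standing short of the trap. I did not measure the final gap; from the first top view I expected about 18 mm.
- **Everything else:** the arm was clear with no contact force. The traps and loose parts looked unmoved in the pictures, though I did not measure their positions again.

No check failed. The only disagreement was before the slide: camera estimates of the distance to the hole differed by about 4 mm (0.122–0.126 m), which the feeling step settled.

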